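Toy tray out to its buffer and eased back

TASK

Pull the toy tray out of the walnut cabinet, through the tight spot on its way, until you feel it press against the rubber buffer at its end stop, without ramming it. Then ease it back in by about a centimetre so that it rests clear of the buffer, let go, and leave the other toys where they are, with the yellow bowl still upright in the tray.

Things in the scene. Friction and masses are not known exactly. Their poses are not given: they have to be found in the camera images.
- cabinet: Low dark walnut toy cabinet, 220 deep (x) x 400 wide (y) x 170 mm high, fixed to the table. Origin: centre of its underside; its own -x is the direction in which the tray pulls out, z up. Its front board below the tray is a shut swing door that is not needed.
- tray: Pull-out tray directly under the cabinet's top board: walnut front 364 wide x 66 mm high, plywood box behind it 185 x 330 x 54 mm. Origin: centre of the underside of its floor, 88 mm above the table; axes parallel to the cabinet's. It slides along the cabinet's -x and stays where it is left. At the start it is shut or up to 25 mm out.
- tray_front (a point): Middle of the tray front's outer face, 120 mm above the table, 107.5 mm in front of the tray's origin. The tray drags at about 2 N. Somewhere 40 to 85 mm out from shut is one tight spot, which feels like a stop but gives way at 5 to 8 N of pull, drag included; beyond it the tray runs freely again. The end stop comes somewhere 110 to 150 mm out.
- handle (a point): Middle of the tray's steel bar handle: a round bar 11 mm thick, 120 mm long along the tray's y, 135 mm above the table, 35 mm below the cabinet's top surface, its axis 45 mm in front of the tray front's face, on two 9 mm posts 54 mm to each side of the middle. Axes parallel to the cabinet's.
- runner: Steel runner hidden in the cabinet under the tray; origin at the cabinet's middle, 60 mm up; fixed. It carries the end stop, a rubber buffer clamped at a different place along it each time, found only by feel. The buffer gives 1 mm per 4 N and must not be pressed by over 30 N. A steady pull of 10 N always passes the tight spot but never the buffer.
- yellow_bowl: Yellow bowl, 90 mm across, 38 mm high, standing loose in the tray; origin at the centre of its underside, z up.
- bowl_stack: Tower of upturned nesting bowls, blue, red, yellow, 104 mm across and 89 mm high, loose on the cabinet's top (left half seen from the robot, over 80 mm behind the front edge); origin at the centre of its underside.
- top: Steel spinning top, 84 mm across, 86 mm high, standing loose on its flat foot on the cabinet's top (right half, over 80 mm behind the front edge); origin at the centre of its underside.
- dog: Wooden pull-along dog, about 160 mm long, 52 wide, 107 mm high, loose on the table to the left of the tray's path; origin on the table under its middle.
- stethoscope: Rigid plastic toy stethoscope shape, about 210 mm long, 85 wide, 20 mm high, lying loose on the table to the right of the tray's path; origin on the table under its middle.
- red_bowl: Red bowl, 116 mm across, 50 mm high, loose on the table at the far left; origin at the centre of its underside.

How it is judged:
By the outcome, as a careful person would: the job done as asked, in the order asked, and still so for the second after the job is handed in, with the robot touching nothing.
It also fails if it takes over 45 s, if anything falls off the work surface, if the arm or the gripper's body presses on something with over 40 N, if the wrist force passes 120 N, or if a joint passes its speed limit or range.

ROBOT

A 6-joint arm with a two-finger parallel gripper is mounted at the origin on the work surface. World frame = base frame: x ahead of the robot, y to its left, z up, the work surface at z = 0. Lengths are in m, angles in rad, forces in N, time in s.
With the tool pointing down it reaches from about 0.325 to 0.85 m from the base axis. Payload 4.4 kg.
Tool frame: the origin (TCP) lies midway between the tips of the shut fingers; the grasp point (between the pads) lies 19 mm behind it; z points along the fingers, y is the line along which they close (so a half turn about z gives the same grasp; the last joint's range is limited). The gripper opens to 94 mm and grips with 3 to 60 N. Pads are 16 mm wide; open, the fingers measure 119 mm over their backs; the gripper's body (75 mm by 177 mm) begins 78 mm behind the grasp point.
Start: joints at [1.016, 0.207, 1.542, -0, 1.393, -0.15], TCP at [0.226, 0.529, 0.205] pointing down, gripper open.
Joint ranges: [-2.73, 2.73], [-0.86, 2.22], [0.23, 2.46], [-1.11, 4.25], [0.08, 2.63], [-2.82, 2.82]. Speed limits (rad/s): [2.79, 2.79, 3.14, 3.14, 3.14, 3.14].

INTERFACE

Orientations are given as a unit quaternion [x, y, z, w].
In Python, from rig import arm, capture, camera_model gives the robot as it stands.
- The arm moves only by the tool drive_tool, never from a script. Its argument "targets" is text: rows parted by semicolons, each of 6 numbers parted by spaces: the shift along the tool's x, y, z in m, then the turn, a rotation vector about the tool's x, y, z in rad. In form: tx ty tz rx ry rz; .... A call has 1 to 10 rows; each row shifts and turns the commanded pose from where the row before left it, along the tool's axes as they then stand; what a row does not reach is not made up. A row lasts 1/12 s, in which the tool goes at most 41.7 mm and 7.16 degrees, less where a joint would pass 70% of its speed; a pose out of reach is approached as far as the arm can. A call is refused whole if a number of a shift passes 0.0417 or a number of a turn 0.125, either way. A call with a gripper value outside its range is refused whole. "gripper" is the finger opening in m, from 0 to 0.094, set as the call begins (left out, the last holds). The fingers move at their own pace and stop on an object; "newtons" is the grip in N (left out, the last holds). Time passes only in rows, so rows that do not move let the fingers close. It gives the time, the measured TCP pose, the force, the opening and the grip force at its end, in the units of the state.
- arm.get_obs(): the state, without advancing time (a new reading comes with each control period).
- capture(name): name is "scene" or "top" or "wrist"; returns (picture, depth): 384x512x3 uint8, blue, green, red; 384x512 float32, m along the optical axis (not along the pixel's ray), 0 where there is no reading.
- camera_model(name): a dict with "fov_y" (degrees; the focal length in pixels is half the picture's height over the tangent of half this angle, whatever the lens; pixels are square), "cx", "cy" (the principal point, pixels), "eye" and "orientation" of the camera in the world. Camera axes: x right, y down, z forward; pixel columns grow to the right and rows downward; lengths in m; the calibration is good to about 2 mm. A picture is of the moment at which its call begins: read the wrist's pose just before it. camera_model takes no time and is no camera call; for the wrist camera it gives the pose at the moment of the call.
- arm.sign_off(): hands the job in; it is judged then, once.
The state is a dict: "time": time; "joint_pos": joint angles; "joint_velocities": joint speeds; "joint_torque": joint torques, N m; "position": TCP position; "ee_rot": TCP orientation; "force": force on the tool from outside, world axes, zero at the start; "ft_torque": the same for the moment, N m; "grip_width": finger opening in m; "finger_force": force on a finger pad.
Only numpy, scipy, OpenCV 4.12 (cv2) and the standard library are available. Lean on these libraries where they do the work, as an engineer would, in place of code of your own. Each camera call takes 0.05 s, during which the arm holds its last target. There are 200 camera calls.

## Working session

There is one attempt and no reset: what is moved stays moved. The work goes in short steps, Python scripts to look and compute and a tool call to move; the robot and the scene stay as the last step left them, time stands still between calls to the robot, and variables do not carry over. Pictures are saved under pics/ and viewed, at most 10 in all, crops included, and the job is handed in when it is done.

Besides the shell and the picture viewer there is one more tool, called after ">>>" as a command line: name --argument value ..., lists and objects as JSON in quotes. drive_tool: Moves the arm, as the interface text tells. Its arguments: {"type":"object","properties":{"targets":{"type":"string"},"gripper":{"type":"number"},"newtons":{"type":"number"}},"required":["targets"]}

```bash
ls; mkdir -p pics; cat > h.py <<'E'
import numpy as np, cv2
from rig import arm, capture, camera_model
from scipy.spatial.transform import Rotation as R
def pts(m,d):
    f=d.shape[0]/2/np.tan(np.radians(m["fov_y"])/2)
    v,u=np.mgrid[:d.shape[0],:d.shape[1]]
    c=np.stack([(u-m["cx"])/f*d,(v-m["cy"])/f*d,d],-1)
    o=np.array(m["orientation"]); Q=R.from_quat(o).as_matrix() if o.size==4 else o.reshape(3,3)
    return c@Q.T+np.array(m["eye"])
def ray(m,u,v):
    f=384/2/np.tan(np.radians(m["fov_y"])/2)
    o=np.array(m["orientation"]); Q=R.from_quat(o).as_matrix() if o.size==4 else o.reshape(3,3)
    r=Q@np.array([(u-m["cx"])/f,(v-m["cy"])/f,1.]); return np.array(m["eye"]),r
def plane(m,u,v,z):
    e,r=ray(m,u,v); return e+r*(z-e[2])/r[2]
E
python3 - <<'E'
from h import *
s=arm.get_obs(); print(s)
ims=[]
for n in("scene","top"):
    m=camera_model(n); i,d=capture(n); np.savez(f"{n}0.npz",i=i,d=d); print(n,m); cv2.imwrite(f"pics/{n}0.png",i)
E
```

```text
pics
{'time': 0.0, 'joint_pos': array([ 1.01651150e+00,  2.07391681e-01,  1.54290928e+00, -2.25909342e-05,
        1.39348682e+00, -1.50485187e-01]), 'joint_velocities': array([-4.15350333e-05, -1.07176168e-03,  8.58987238e-05,  2.89246895e-04,
       -4.42764372e-05, -2.28332235e-04]), 'joint_torque': array([-8.56316947e-04, -3.70872366e+01, -2.81412363e+01,  6.98282174e-02,
        3.59090371e-02, -1.41969754e-04]), 'position': array([0.22551819, 0.52807655, 0.20432807]), 'ee_rot': array([ 2.00528834e-01,  9.79687186e-01, -1.03396038e-03, -3.68378060e-04]), 'force': array([ 0.53168229,  0.49087981, -0.56258428]), 'ft_torque': array([ 0.01062493, -0.0333013 , -0.00384042]), 'finger_force': 0.0, 'grip_width': 0.09380384209514511}
scene {'fov_y': 51.24074016155127, 'cx': 256.77586212736543, 'cy': 195.20468873290716, 'eye': array([ 1.49707095, -0.06245142,  0.97428433]), 'orientation': array([ 0.69408817,  0.59621794, -0.27105218, -0.29882517])}
top {'fov_y': 42.124417491762145, 'cx': 250.83142058083382, 'cy': 199.99870600587573, 'eye': array([0.37273663, 0.05110819, 1.82893874]), 'orientation': array([ 0.70963219, -0.70213127,  0.03570175, -0.04646751])}
```

View pics/scene0.png

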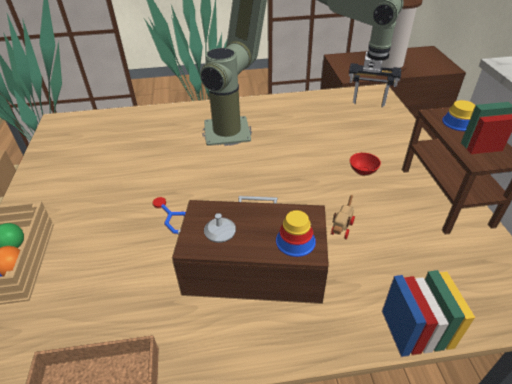

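View pics/top0.png

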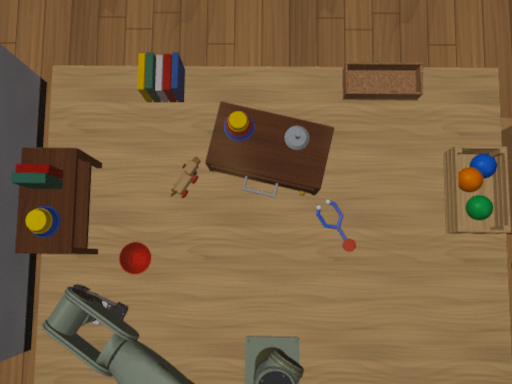

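The scene picture shows the cabinet with its handle at about (258,199). The top picture shows the cabinet corners near (221,103), (333,126), (320,191) and (207,154), with the handle near (261,187). The dog is at (185,178) and the stethoscope at (337,224).

```bash
python3 - <<'E'
from h import *
z=np.load("top0.npz"); m=camera_model("top"); P=pts(m,z["d"]); i=z["i"]
mk=((P[...,2]>.155)&(P[...,2]<.185)).astype(np.uint8); mk[:,:200]=0; mk[:,345:]=0; mk[:95]=0; mk[215:]=0
c=max(cv2.findContours(mk,cv2.RETR_EXTERNAL,cv2.CHAIN_APPROX_NONE)[0],key=cv2.contourArea)
w=np.array([plane(m,*q[0],.17)[:2] for q in c]).astype(np.float32)
r=cv2.minAreaRect(w); print(r, cv2.boxPoints(r).round(4).tolist()); print("ztop",np.median(P[...,2][mk>0]))
hs=cv2.cvtColor(i,cv2.COLOR_BGR2HSV)
# handle: grey pixels in front
s=hs[170:205,235:290]; 
g=(s[...,1]<70)&(s[...,2]>90)
v,u=np.nonzero(g); print(len(v))
for (vv,uu) in list(zip(v+170,u+235))[:60]: print(uu,vv,P[vv,uu].round(3),i[vv,uu])
z=np.load("scene0.npz"); m2=camera_model("scene"); P2=pts(m2,z["d"])
hs=cv2.cvtColor(z["i"],cv2.COLOR_BGR2HSV); s=hs[190:206,232:284]; g=(s[...,1]<70)&(s[...,2]>90); v,u=np.nonzero(g)
print(u.min()+232,u.max()+232,v.min()+190,v.max()+190)
cv2.imwrite("pics/z.png",cv2.hconcat([cv2.resize(i[160:215,220:300],None,fx=5,fy=5),cv2.resize(z["i"][180:235,220:300],None,fx=5,fy=5)]))
E
```

```text
((0.753551185131073, 0.01868492364883423), (0.39956170320510864, 0.23091018199920654), 77.23880767822266) [[0.5968000292778015, -0.15070000290870667], [0.8220000267028809, -0.20170000195503235], [0.9103000164031982, 0.18799999356269836], [0.6851000189781189, 0.23899999260902405]]
ztop 0.1713374671615896
174
245 176 [0.653 0.099 0.137] [ 94  95 102]
246 176 [0.652 0.096 0.141] [102 104 109]
245 177 [0.649 0.099 0.142] [113 113 118]
246 177 [0.648 0.095 0.149] [120 119 122]
245 178 [0.644 0.099 0.149] [121 121 126]
246 178 [0.646 0.095 0.141] [112 111 116]
244 179 [0.641 0.102 0.147] [116 126 139]
245 179 [0.643 0.099 0.136] [129 129 132]
246 179 [0.642 0.095 0.142] [106 108 114]
244 180 [0.639 0.102 0.135] [122 127 136]
245 180 [0.638 0.099 0.143] [129 128 131]
246 180 [0.64  0.096 0.131] [ 97 106 118]
244 181 [0.636 0.102 0.137] [118 123 132]
245 181 [0.635 0.099 0.142] [121 120 124]
246 181 [0.656 0.099 0.007] [ 92 106 122]
244 182 [0.632 0.102 0.141] [123 126 132]
245 182 [0.633 0.099 0.135] [112 114 118]
243 183 [0.629 0.106 0.135] [116 127 140]
244 183 [0.628 0.102 0.141] [129 13
[... 1089 characters left out ...]
6 187 [ 0.616 -0.008  0.139] [127 123 122]
277 187 [ 0.635 -0.016  0.001] [ 96 111 126]
242 188 [0.61  0.108 0.148] [120 124 133]
243 188 [0.612 0.105 0.135] [127 126 129]
244 188 [0.611 0.102 0.139] [124 122 125]
245 188 [0.612 0.099 0.135] [120 123 128]
246 188 [0.611 0.095 0.142] [114 120 127]
247 188 [0.611 0.091 0.144] [112 120 131]
248 188 [0.611 0.088 0.139] [109 122 136]
274 188 [ 0.611 -0.001  0.144] [105 124 142]
275 188 [ 0.612 -0.004  0.136] [133 131 133]
276 188 [ 0.613 -0.008  0.136] [119 115 115]
242 189 [0.607 0.109 0.144] [103 111 122]
243 189 [0.608 0.105 0.138] [111 114 121]
244 189 [0.608 0.102 0.137] [118 119 123]
245 189 [0.608 0.098 0.138] [125 124 129]
238 277 196 203
```

View pics/z.png

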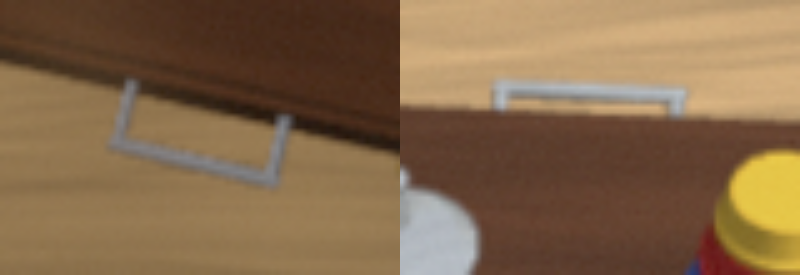

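The enlarged crops show the handle's bar ends. In the top image they are about (243,189.3) on the left and (274.6,196) on the right. In the scene image they are about (277,199) for the +y end and (239.6,197.6) for the -y end.

```bash
cat >> h.py <<'E'
def tri(m1,p1,m2,p2):
    e1,r1=ray(m1,*p1); e2,r2=ray(m2,*p2)
    t=np.linalg.lstsq(np.stack([r1,-r2],1),e2-e1,rcond=None)[0]
    a,b=e1+t[0]*r1,e2+t[1]*r2; return (a+b)/2,np.linalg.norm(a-b)
def rel(p,zdir,ydir):
    """shift in current tool axes to TCP p, and the tool-frame rotation vector to the wanted axes"""
    s=arm.get_obs(); Q=R.from_quat(s["ee_rot"]); z=np.array(zdir)/np.linalg.norm(zdir); y=np.array(ydir)-np.dot(ydir,z)*z; y/=np.linalg.norm(y)
    T=R.from_matrix(np.stack([np.cross(y,z),y,z],1))
    return Q.inv().apply(np.array(p)-s["position"]),(Q.inv()*T).as_rotvec()
E
python3 - <<'E'
from h import *
a,b=camera_model("top"),camera_model("scene")
L=tri(a,(243,189.3),b,(277,199)); Rr=tri(a,(274.6,196),b,(239.6,197.6)); print(L,Rr)
M=(L[0]+Rr[0])/2; d=L[0]-Rr[0]; print(M,np.linalg.norm(d),np.degrees(np.arctan2(-d[0],d[1])))
x=np.array([.975,-.221,0]); 
z=np.load("top0.npz");P=pts(a,z["d"])
for n,lo,hi,U in(("objects",.185,.3,(200,345)),):
    v,u=np.nonzero((P[100:200,U[0]:U[1],2]>lo)&(P[100:200,U[0]:U[1],2]<hi)); q=P[v+100,u+U[0]]
    for side in(q[:,1]>0.03,q[:,1]<=0.03):
        k=q[side]; rx=(k-M)@x; ry=(k-M)@np.array([.221,.975,0]); print(rx.min(),ry.min(),ry.max(),k[:,2].max())
print(rel([M[0],M[1],.30],[0,0,-1],x))
E
```

```text
(array([0.60815188, 0.10836103, 0.1309002 ]), np.float64(0.005767826816648862)) (array([ 0.58532784, -0.00272093,  0.13292738]), np.float64(0.0008921516562220115))
[0.59673986 0.05282005 0.13191379] 0.11342067036500876 -11.610981441059295
0.08316831859737167 0.031078044260318557 0.16893761320849876 0.26948739572004077
0.16095239156318525 -0.12215160476187031 -0.04091861746864063 0.2639794396644428
(array([-0.52805342, -0.2914216 , -0.09517599]), array([-1.93071197e-03,  1.17233762e-03,  1.38991153e+00]))
```

>>> drive_tool --targets "-.025 -.014 -.009 0 0 0;-.025 -.014 -.009 0 0 0;-.025 -.014 -.009 0 0 0;-.025 -.014 -.009 0 0 0;-.025 -.014 -.009 0 0 0;-.025 -.014 -.009 0 0 0;-.025 -.014 -.009 0 0 0;-.025 -.014 -.009 0 0 0;-.025 -.014 -.009 0 0 0;-.025 -.014 -.009 0 0 0" --gripper 0.034

```text
time: 0.93
position: [0.4011, 0.3004, 0.2954]
ee_rot: [0.2, 0.98, -0.0, -0.0]
force: [0.6, -0.5, 0.1]
grip_width: 0.0345
finger_force: 0.0
```

>>> drive_tool --targets "-.026 -.014 0 0 0 0;-.026 -.014 0 0 0 0;-.026 -.014 0 0 0 0;-.026 -.014 0 0 0 0;-.026 -.014 0 0 0 0;-.026 -.014 0 0 0 0;-.026 -.014 0 0 0 0;-.026 -.014 0 0 0 0;-.026 -.014 0 0 0 0;-.026 -.014 0 0 0 0"

```text
time: 1.77
position: [0.5853, 0.0696, 0.2947]
ee_rot: [0.201, 0.98, -0.0, -0.001]
force: [-0.3, 0.3, 0.1]
grip_width: 0.0338
finger_force: 0.0
```

>>> drive_tool --targets "0 0 0 0 0 .116;0 0 0 0 0 .116;0 0 0 0 0 .116;0 0 0 0 0 .116;0 0 0 0 0 .116;0 0 0 0 0 .116;0 0 0 0 0 .116;0 0 0 0 0 .116;0 0 0 0 0 .116;0 0 0 0 0 .116"

```text
time: 2.6
position: [0.5845, 0.0709, 0.2947]
ee_rot: [0.707, 0.708, -0.001, -0.001]
force: [0.6, 0.9, -0.0]
grip_width: 0.0343
finger_force: 0.0
```

>>> drive_tool --targets "0 0 0 0 0 .116;0 0 0 0 0 .11;0 0 0 0 0 0;0 0 0 0 0 0"

```text
time: 2.93
position: [0.5846, 0.0709, 0.2949]
ee_rot: [0.779, 0.627, -0.0, -0.0]
force: [1.0, 0.1, 0.3]
grip_width: 0.0341
finger_force: 0.0
```

```bash
python3 - <<'E'
from h import *
m=camera_model("wrist"); i,d=capture("wrist"); np.savez("w1.npz",i=i,d=d,**{k:np.array(v) for k,v in m.items()}); cv2.imwrite("pics/w1.png",i); print(m)
E
```

```text
{'fov_y': 67.97811461692913, 'cx': 257.04769553800736, 'cy': 193.3910831161956, 'eye': array([0.59950449, 0.13857385, 0.47423443]), 'orientation': array([ 0.98678274, -0.10763615, -0.01333482,  0.12040125])}
```

View pics/w1.png

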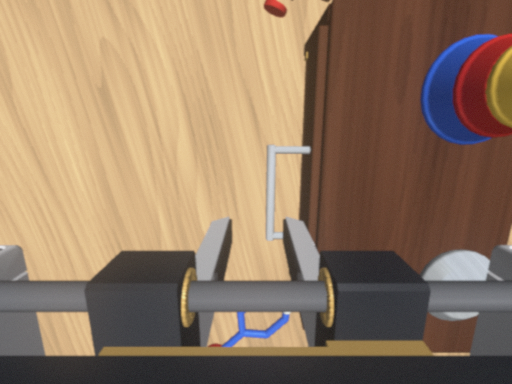

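The wrist picture shows the bar running from (271,146) to (270,239), with its +y post at row 150. The blue stack is at (470,90) and the top is at (460,285). The fingers sit on either side of the bar's column.

```bash
cat >> h.py <<'E'
def bar(i,r0,r1,c0,c1):
    hs=cv2.cvtColor(i,cv2.COLOR_BGR2HSV)[r0:r1,c0:c1]; g=((hs[...,1]<45)&(hs[...,2]>100)).astype(np.uint8)
    v,u=np.nonzero(g); return np.polyfit(v+r0,u+c0,1),v.min()+r0,v.max()+r0,len(v),np.bincount(v)
E
python3 - <<'E'
from h import *
z=np.load("w1.npz"); m={k:z[k] for k in("fov_y","cx","cy","eye","orientation")}
b=bar(z["i"],155,232,262,279); print(b)
t=bar(z["i"],135,260,262,279); print(t)
P=pts(m,z["d"]); f=np.poly1d(b[0])
print([P[v,int(round(f(v)))].round(4).tolist() for v in range(155,232,15)])
A=plane(m,f(146),146,.135);B=plane(m,f(240),240,.135); print(A,B,(A+B)/2,np.linalg.norm(A-B),np.degrees(np.arctan2(-(A-B)[0],(A-B)[1])))
# vs top view
a=camera_model("top"); print(tri(m,(f(146),146),a,(243,189.3)),tri(m,(f(240),240),a,(274.6,196)))
# cabinet top front edge
mk=((P[...,2]>.16)&(P[...,2]<.18)); 
E=[]
for v in range(60,210,10):
    u=np.nonzero(mk[v,285:400])[0]; 
    if len(u): E.append(plane(m,u[0]+285,v,.17))
E=np.array(E); k=np.polyfit(E[:,1],E[:,0],1); print("edge yaw",np.degrees(np.arctan(-k[0])),"edge x at y=.05",np.polyval(k,.05))
E
```

```text
(array([-2.16390642e-02,  2.74417561e+02]), np.int64(155), np.int64(231), 636, array([9, 9, 9, 9, 9, 9, 9, 9, 9, 9, 9, 8, 8, 8, 8, 8, 8, 8, 8, 8, 8, 8,
       8, 8, 8, 8, 8, 8, 8, 8, 8, 8, 8, 8, 8, 8, 8, 8, 8, 8, 8, 8, 9, 9,
       8, 8, 8, 9, 8, 8, 9, 9, 9, 9, 9, 9, 8, 8, 8, 8, 8, 8, 8, 8, 8, 8,
       8, 8, 8, 8, 8, 8, 8, 8, 8, 8, 8]))
(array([-1.34779630e-02,  2.73270361e+02]), np.int64(145), np.int64(240), 849, array([ 0,  0,  0,  0,  0,  0,  0,  0,  0,  0,  7, 12, 12, 12, 12, 12, 12,
       12, 10,  9,  9,  9,  9,  9,  9,  9,  9,  9,  9,  9,  9,  8,  8,  8,
        8,  8,  8,  8,  8,  8,  8,  8,  8,  8,  8,  8,  8,  8,  8,  8,  8,
        8,  8,  8,  8,  8,  8,  8,  8,  8,  8,  8,  9,  9,  8,  8,  8,  9,
        8,  8,  9,  9,  9,  9,  9,  9,  8,  8,  8,  8,  8,  8,  8,  8,  8,
        8,  8,  8,  8,  8,  8,  8,  8,  8,  8,  8,  8, 13, 13, 13, 13, 13,
       13, 13,  7,  5]))
[[0.6074, 0.0996, 0.1413], [0.6038, 0.0819, 0.1392], [0.5989, 0.0644, 0.1394], [0.5951, 0.0462, 0.1399], [0.5912, 0.0278, 0.1409], [0.586, 0.0087, 0.1404]]
[0.61001335 0.10911373 0.135     ] [ 0.58321279 -0.00680252  0.135     ] [0.59661307 0.0511556  0.135     ] 0.11897414413304555 -13.018389664344104
(array([0.61106205, 0.10644022, 0.10568844]), np.float64(0.00037914174740839233)) (array([ 0.58375252, -0.00275777,  0.14453395]), np.float64(0.00018134553465318942))
edge yaw -12.751165544296546 edge x at y=.05 0.6497612395176064
```

```bash
cat >> h.py <<'E'
XC=np.array([np.cos(np.radians(12.9)),-np.sin(np.radians(12.9)),0]); ZT=np.sin(.349)*XC-np.cos(.349)*np.array([0,0,1])
M0=np.array([.5966,.0512,.135])
E
python3 - <<'E'
from h import *
np.set_printoptions(precision=4,suppress=True)
print(rel(M0+.019*ZT,ZT,XC))
# shift expressed in tilted tool axes
y=XC-XC@ZT*ZT; y/=np.linalg.norm(y); T=np.stack([np.cross(y,ZT),y,ZT],1); p=arm.get_obs()["position"]
print(T.T@(M0+.019*ZT-p), T.T@XC)
E
```

```text
(array([-0.0167,  0.0226,  0.1778]), array([-0.3499, -0.0013,  0.0087]))
[-0.0165 -0.0396  0.1748] [-0.      0.9397  0.342 ]
```

>>> drive_tool --targets "0 0 0 -.0875 0 .002;0 0 0 -.0875 0 .002;0 0 0 -.0875 0 .002;0 0 0 -.0875 0 .003;-.004 -.01 .02 0 0 0;-.004 -.01 .02 0 0 0;-.004 -.01 .02 0 0 0;-.0045 -.0096 .02 0 0 0;0 0 0 0 0 0;0 0 0 0 0 0"

```text
time: 3.82
position: [0.5706, 0.0571, 0.2054]
ee_rot: [0.771, 0.613, 0.108, 0.135]
force: [0.6, -0.7, 1.5]
grip_width: 0.0335
finger_force: 0.0
```

```bash
python3 - <<'E'
from h import *
np.set_printoptions(precision=4,suppress=True)
m=camera_model("wrist"); i,d=capture("wrist"); np.savez("w2.npz",i=i,d=d,**{k:np.array(v) for k,v in m.items()}); cv2.imwrite("pics/w2.png",i)
print(rel(M0+.019*ZT,ZT,XC))
E
```

```text
(array([-0.0005, -0.0013,  0.0956]), array([ 0.0018, -0.0009, -0.0023]))
```

View pics/w2.png

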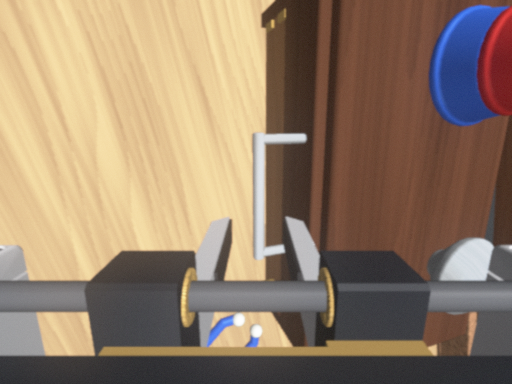

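The bar now runs from (259,133) to (258,259) and is centred between the fingers at columns 231 and 287. I'll triangulate it from the two wrist views to check its height.

```bash
python3 - <<'E'
from h import *
np.set_printoptions(precision=4,suppress=True)
o=[]
for n,box,full in(("w1",(155,232,262,279),(135,260,262,279)),("w2",(150,240,250,270),(120,275,250,266))):
    z=np.load(n+".npz"); m={k:z[k] for k in("fov_y","cx","cy","eye","orientation")}
    b=bar(z["i"],*box); t=bar(z["i"],*full); f=np.poly1d(b[0]); e=[(f(v),v) for v in(t[1],t[2])]; o.append((m,e)); print(e)
    A,B=[plane(m,*p,.135) for p in e]; print((A+B)/2,np.linalg.norm(A-B))
print([tri(o[0][0],o[0][1][k],o[1][0],o[1][1][k]) for k in(0,1)])
E
```

```text
[(np.float64(271.27989696829144), np.int64(145)), (np.float64(269.22418587400114), np.int64(240))]
[0.5967 0.0517 0.135 ] 0.12013943740570064
[(np.float64(258.3612292007683), np.int64(132)), (np.float64(258.95434347140986), np.int64(259))]
[0.5971 0.0517 0.135 ] 0.12145372412859001
[(array([0.6103, 0.1107, 0.1355]), np.float64(0.0007355054772609916)), (array([ 0.5832, -0.006 ,  0.1372]), np.float64(0.00030193108244977847))]
```

>>> drive_tool --targets "0 0 .016 0 0 0;0 0 .016 0 0 0;0 0 .016 0 0 0;0 -.001 .016 0 0 0;0 0 .012 0 0 0;0 0 .01 0 0 0;0 0 .0085 0 0 0;0 0 0 0 0 0;0 0 0 0 0 0"

```text
time: 4.62
position: [0.6027, 0.0502, 0.1177]
ee_rot: [0.771, 0.613, 0.109, 0.136]
force: [0.9, -0.2, 0.9]
grip_width: 0.0339
finger_force: 0.0
```

>>> drive_tool --targets "0 0 0 0 0 0;0 0 0 0 0 0;0 0 0 0 0 0;0 0 0 0 0 0;0 0 0 0 0 0;0 0 0 0 0 0" --gripper 0.0 --newtons 40

```text
time: 5.12
position: [0.6026, 0.0503, 0.1183]
ee_rot: [0.771, 0.613, 0.109, 0.136]
force: [-1.7, 0.2, 1.9]
grip_width: 0.0097
finger_force: 40.0
```

>>> drive_tool --targets "0 -.0011 -.0004 0 0 0;0 -.0022 -.0008 0 0 0;0 -.0022 -.0008 0 0 0;0 -.0022 -.0008 0 0 0;0 -.0022 -.0008 0 0 0;0 -.0022 -.0008 0 0 0;0 -.0022 -.0008 0 0 0;0 -.0022 -.0008 0 0 0;0 -.0022 -.0008 0 0 0"

```text
time: 5.87
position: [0.5834, 0.0547, 0.1182]
ee_rot: [0.771, 0.612, 0.109, 0.136]
force: [1.5, -1.2, 2.7]
grip_width: 0.0098
finger_force: 40.0
```

>>> drive_tool --targets "0 -.0022 -.0008 0 0 0;0 -.0022 -.0008 0 0 0;0 -.0022 -.0008 0 0 0;0 -.0022 -.0008 0 0 0;0 -.0022 -.0008 0 0 0;0 -.0022 -.0008 0 0 0"

```text
time: 6.37
position: [0.5697, 0.0578, 0.1182]
ee_rot: [0.771, 0.612, 0.109, 0.136]
force: [0.8, -2.2, 5.0]
grip_width: 0.0096
finger_force: 40.0
```

>>> drive_tool --targets "0 -.0022 -.0008 0 0 0;0 -.0022 -.0008 0 0 0;0 -.0022 -.0008 0 0 0;0 -.0022 -.0008 0 0 0;0 -.0022 -.0008 0 0 0"

```text
time: 6.78
position: [0.5591, 0.0602, 0.1183]
ee_rot: [0.771, 0.612, 0.11, 0.137]
force: [6.6, -2.4, 1.1]
grip_width: 0.0098
finger_force: 40.0
```

>>> drive_tool --targets "0 -.0022 -.0008 0 0 0;0 -.0022 -.0008 0 0 0;0 -.0022 -.0008 0 0 0;0 -.0022 -.0008 0 0 0"

```text
time: 7.12
position: [0.5495, 0.0624, 0.1182]
ee_rot: [0.771, 0.612, 0.11, 0.137]
force: [2.9, -2.1, 4.8]
grip_width: 0.0098
finger_force: 40.0
```

>>> drive_tool --targets "0 -.0022 -.0008 0 0 0;0 -.0022 -.0008 0 0 0;0 -.0022 -.0008 0 0 0;0 -.0022 -.0008 0 0 0"

```text
time: 7.45
position: [0.5398, 0.0646, 0.1182]
ee_rot: [0.771, 0.613, 0.109, 0.136]
force: [1.0, -1.5, 6.3]
grip_width: 0.0098
finger_force: 40.0
```

>>> drive_tool --targets "0 -.0022 -.0008 0 0 0;0 -.0022 -.0008 0 0 0;0 -.0022 -.0008 0 0 0;0 -.0022 -.0008 0 0 0;0 -.0011 -.0004 0 0 0;0 -.0011 -.0004 0 0 0;0 -.0011 -.0004 0 0 0"

```text
time: 8.03
position: [0.5273, 0.0674, 0.1182]
ee_rot: [0.771, 0.613, 0.109, 0.136]
force: [1.7, -2.7, 7.2]
grip_width: 0.0095
finger_force: 40.0
```

>>> drive_tool --targets "0 -.0011 -.0004 0 0 0;0 -.0011 -.0004 0 0 0;0 -.0011 -.0004 0 0 0"

```text
time: 8.28
position: [0.5239, 0.0682, 0.1182]
ee_rot: [0.771, 0.613, 0.109, 0.136]
force: [2.5, -2.2, 7.2]
grip_width: 0.0098
finger_force: 40.0
```

>>> drive_tool --targets "0 -.0009 -.0009 0 0 0;0 -.0011 -.0004 0 0 0;0 -.0011 -.0004 0 0 0;0 -.0011 -.0004 0 0 0"

```text
time: 8.62
position: [0.5189, 0.0693, 0.1182]
ee_rot: [0.771, 0.613, 0.109, 0.136]
force: [0.7, -2.6, 5.3]
grip_width: 0.0099
finger_force: 40.0
```

>>> drive_tool --targets "0 -.0011 -.0004 0 0 0;0 -.0011 -.0004 0 0 0;0 -.0011 -.0004 0 0 0;0 -.0011 -.0004 0 0 0"

```text
time: 8.95
position: [0.5144, 0.0703, 0.1182]
ee_rot: [0.771, 0.613, 0.109, 0.136]
force: [1.3, -1.7, 5.6]
grip_width: 0.0096
finger_force: 40.0
```

>>> drive_tool --targets "0 -.0011 -.0004 0 0 0;0 -.0011 -.0004 0 0 0;0 -.0011 -.0004 0 0 0;0 -.0011 -.0004 0 0 0"

```text
time: 9.28
position: [0.5098, 0.0714, 0.1182]
ee_rot: [0.771, 0.613, 0.109, 0.136]
force: [1.5, -2.3, 6.6]
grip_width: 0.0099
finger_force: 40.0
```

>>> drive_tool --targets "0 -.0009 -.0009 0 0 0;0 -.0011 -.0004 0 0 0;0 -.0011 -.0004 0 0 0;0 -.0011 -.0004 0 0 0"

```text
time: 9.62
position: [0.5049, 0.0725, 0.1182]
ee_rot: [0.771, 0.613, 0.108, 0.136]
force: [1.5, -3.5, 3.5]
grip_width: 0.0101
finger_force: 40.0
```

>>> drive_tool --targets "0 -.0011 -.0004 0 0 0;0 -.0011 -.0004 0 0 0;0 -.0011 -.0004 0 0 0;0 -.0011 -.0004 0 0 0"

```text
time: 9.95
position: [0.5004, 0.0735, 0.1182]
ee_rot: [0.771, 0.613, 0.108, 0.136]
force: [0.0, -4.6, 3.3]
grip_width: 0.0099
finger_force: 40.0
```

>>> drive_tool --targets "-.0004 -.0011 -.0004 0 0 0;0 -.0011 -.0004 0 0 0;0 -.0011 -.0004 0 0 0;0 -.0011 -.0004 0 0 0"

```text
time: 10.28
position: [0.4959, 0.0745, 0.1182]
ee_rot: [0.771, 0.613, 0.109, 0.135]
force: [1.8, -2.5, 2.2]
grip_width: 0.0096
finger_force: 40.0
```

>>> drive_tool --targets "0 -.0011 -.0004 0 0 0;0 -.0011 -.0004 0 0 0;0 -.0011 -.0004 0 0 0;0 -.0011 -.0004 0 0 0"

```text
time: 10.62
position: [0.4913, 0.0756, 0.1182]
ee_rot: [0.771, 0.613, 0.109, 0.136]
force: [1.9, -1.6, 1.1]
grip_width: 0.0099
finger_force: 40.0
```

>>> drive_tool --targets "0 -.0011 -.0004 0 0 0;0 -.0011 -.0004 0 0 0;0 -.0011 -.0004 0 0 0;0 -.0011 -.0004 0 0 0"

```text
time: 10.95
position: [0.4868, 0.0766, 0.1182]
ee_rot: [0.771, 0.613, 0.109, 0.136]
force: [1.0, -2.1, 0.0]
grip_width: 0.0096
finger_force: 40.0
```

>>> drive_tool --targets "0 -.0011 -.0004 0 0 0;0 -.0011 -.0004 0 0 0;0 -.0011 -.0004 0 0 0;0 -.0011 -.0004 0 0 0"

```text
time: 11.28
position: [0.4832, 0.0774, 0.1183]
ee_rot: [0.771, 0.613, 0.11, 0.136]
force: [10.4, -2.8, -8.2]
grip_width: 0.0095
finger_force: 40.0
```

>>> drive_tool --targets "0 -.0011 -.0004 0 0 0;0 0 0 0 0 0"

```text
time: 11.45
position: [0.4825, 0.0776, 0.1183]
ee_rot: [0.771, 0.612, 0.11, 0.137]
force: [9.8, -3.3, -8.7]
grip_width: 0.0099
finger_force: 40.0
```

>>> drive_tool --targets "0 -.0011 -.0004 0 0 0;0 0 0 0 0 0;0 0 0 0 0 0"

```text
time: 11.7
position: [0.4819, 0.0777, 0.1183]
ee_rot: [0.771, 0.612, 0.11, 0.137]
force: [12.3, -2.9, -10.6]
grip_width: 0.0099
finger_force: 40.0
```

>>> drive_tool --targets "0 .0011 .0004 0 0 0;0 .0011 .0004 0 0 0;0 .0011 .0004 0 0 0;0 .0011 .0004 0 0 0;0 .0011 .0004 0 0 0;0 .0011 .0004 0 0 0;0 .0011 .0004 0 0 0;0 .0011 .0004 0 0 0;0 .0011 .0004 0 0 0;0 0 0 0 0 0"

```text
time: 12.53
position: [0.4903, 0.0758, 0.1182]
ee_rot: [0.771, 0.613, 0.109, 0.135]
force: [-0.8, -0.1, 1.6]
grip_width: 0.01
finger_force: 40.0
```

>>> drive_tool --targets "0 .0011 .0004 0 0 0;0 .0011 .0004 0 0 0;0 0 0 0 0 0;0 0 0 0 0 0"

```text
time: 12.87
position: [0.4927, 0.0752, 0.1182]
ee_rot: [0.771, 0.613, 0.109, 0.136]
force: [-0.3, -0.6, 0.0]
grip_width: 0.01
finger_force: 40.0
```

>>> drive_tool --targets "0 0 0 0 0 0;0 0 0 0 0 0;0 0 0 0 0 0;0 0 0 0 0 0" --gripper 0.034

```text
time: 13.2
position: [0.4932, 0.0752, 0.1187]
ee_rot: [0.771, 0.612, 0.109, 0.136]
force: [-0.5, 0.1, -0.1]
grip_width: 0.0324
finger_force: 0.0
```

>>> drive_tool --targets "0 0 -.006 0 0 0;0 0 -.01 0 0 0;0 0 -.016 0 0 0;0 0 -.016 0 0 0;0 0 -.016 0 0 0;0 0 -.016 0 0 0;0 0 -.016 0 0 0;0 0 -.016 0 0 0;0 0 0 0 0 0;0 0 0 0 0 0"

```text
time: 14.03
position: [0.4561, 0.0839, 0.2255]
ee_rot: [0.771, 0.612, 0.111, 0.137]
force: [0.4, -0.2, -0.9]
grip_width: 0.0339
finger_force: 0.0
```

```bash
python3 - <<'E'
from h import *
np.set_printoptions(precision=4,suppress=True)
m=camera_model("wrist"); w,d=capture("wrist"); i,d=capture("scene"); t,_=capture("top")
cv2.imwrite("pics/f.png",cv2.resize(cv2.vconcat([cv2.hconcat([i,w]),cv2.hconcat([t,np.load("top0.npz")["i"]])]),(800,600)))
print(arm.get_obs()["position"])
E
```

```text
[0.4548 0.0836 0.2226]
```

View pics/f.png

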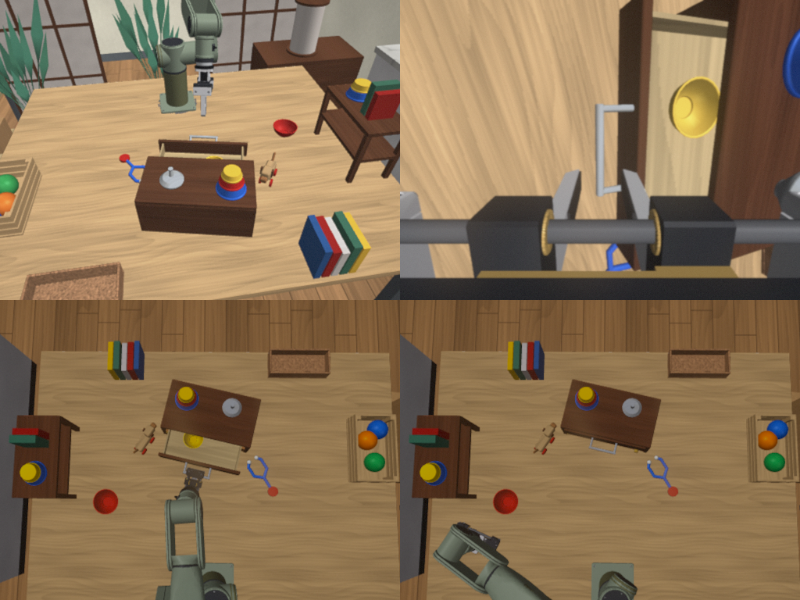

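The tray is open with the handle free, the yellow bowl stands upright in it (wrist pane, about (695,107)), and the other toys are where they started.

```bash
python3 -c "
from rig import arm
print(arm.sign_off())"
```

```text
the job is handed in; nothing more can be done
None
```

I pulled the tray through its tight spot to the buffer, pressing it with about 13 N, then eased it back about 11 mm so it rests roughly 8 mm clear, let go and handed the job in at about 14 s, with the bowl upright and the other toys where they were.

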